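# Release the sprung tweezers and hold them at the marked gap

## Robot

A 7-joint arm with a two-finger parallel gripper is mounted at the origin on the work surface; the furniture and walls round the work are solid. World frame = base frame: x ahead of the robot, y to its left, z up, the work surface at z = 0. Lengths are in mm, angles in rad, forces in N, time in s.
With the tool pointing down it reaches from about 400 to 850 mm from the base axis. Payload 4.5 kg.
Tool frame: the origin (TCP) lies at the centre of the arm's flange, where the gripper is bolted on; the fingertips stand 173 mm ahead of it and the grasp point (between the pads) lies 155 mm ahead of it; z points along the fingers, y is the line along which they close (so a half turn about z gives the same grasp; the last joint's range is limited). The gripper opens to 85 mm and grips with 20 to 120 N. Pads are 22 mm wide; open, the fingers measure 114 mm over their backs; the gripper's body (76 mm by 85 mm) begins 54 mm behind the grasp point. The pads swing forward as they close: fully open they stand 13 mm farther back than shut.
Start: joints at [-1.092, 0.689, -0.195, 1.565, 0.157, 0.902, -0.215], TCP at [268.904, 564.206, 404.717] pointing down, gripper open.
Joint ranges: [-3.01, 3.01], [-0.46, 2.08], [-1.47, 1.51], [0.13, 2.56], [-1, 4.14], [0.04, 2.09], [-2.66, 2.66]. Speed limits (rad/s): [2.57, 2.57, 3.14, 3.14, 3.14, 3.14, 3.14].

## Interface

Orientations are given as a rotation vector (axis times angle).
In Python, from rig import env gives the robot as it stands. The module is installed in compiled form; this text tells all that it offers.
- The arm moves only by the tool move_arm, never from a script. Its argument "commands" is a list that holds one entry, the list of rows, each a list of 7 numbers: the shift along the tool's x, y, z as a fraction of full scale, then the turn, a rotation vector about the tool's x, y, z as a fraction of full scale, then the opening, from -1 (shut) to 1 (fully open). In form: [[[tx, ty, tz, wx, wy, wz, jaw], ...]]. A call has exactly 10 rows; each row shifts and turns the commanded pose from where the row before left it, along the tool's axes as they then stand; what a row does not reach is not made up. Full scale, the value 1, is 0.4 m for a shift and 45 degrees for a turn. A row lasts 1/10 s, in which the tool goes at most 50 mm and 8.59 degrees, less where a joint would pass 70% of its speed; a pose out of reach is approached as far as the arm can. A call with a number of a shift or a turn outside -1 to 1 is refused whole. A call with a gripper value outside its range is refused whole. The fingers move at their own pace and stop on an object; "force" is the grip in N (left out, the last holds). Time passes only in rows, so rows that do not move let the fingers close, or fill a call up. It gives the time, the measured TCP pose, the force, the opening and the grip force at its end, in the units of the state.
- env.get_state(): the state, without advancing time (a new reading comes with each control period).
- env.read_camera(name): name is "side" or "top" or "wrist"; returns a dict with "img" (420x560x3 uint8, blue, green, red), "K" (3x3 intrinsics, pixels), "view" (4x4, takes a point from world to camera coordinates); the wrist camera has in their place "hand_eye" (4x4, takes a point from camera to tool coordinates, whose origin is the TCP and whose axes are the flange's). Camera axes: x right, y down, z forward; pixel columns grow to the right and rows downward; lengths in mm; the calibration is good to about 2 mm. A picture is of the moment at which its call begins: read the wrist's pose just before it. There is no depth.
- env.job_done(): hands the job in; it is judged then, once.
The state is a dict: "clock": time; "qpos": joint angles; "qvel": joint speeds; "joint_torque": joint torques, N m; "ee_pos": TCP position; "ee_rot": TCP orientation; "force": force on the tool from outside, world axes, zero at the start; "ft_torque": the same for the moment, N m; "opening": finger opening in mm; "gripper_force": force on a finger pad.
Only numpy, scipy, OpenCV 4.12 (cv2) and the standard library are available. Lean on these libraries where they do the work, as an engineer would, in place of code of your own. Each camera call takes 0.05 s, during which the arm holds its last target. There are 200 camera calls.

## Task

Get the inlay tweezers ready for a strip: press the stand's lever handle right down to its stop so the presser foot swings up off them, then lift the tweezers level by their two wooden grips about 10 cm clear of the stand. Squeeze them until the pointer on the sprung arm stands at the middle of the brass rider on the cross scale, and finish while still holding them up there, steady at that gap, with the lever left down and the other things on the bench left alone.

Things in the scene. Friction and masses are not known exactly. Their poses are not given: they have to be found in the camera images.
- stand: Stand fixed to the bench: a 228 x 56 x 10 mm wooden beam (top z 90 mm) on a foot. Origin on the bench under the tweezers' grips; x runs to the tweezers' tips, z up; lever head at its -x end. The tweezers lie, 120 mm up, on a heel saddle (x -120 to -86 mm, low cheeks 11 mm clear) and a front rest (x 31 to 41, 64 mm wide); between them it is open down to z 90 mm for the fingers.
- lever (a joint): Rocking lever, rad: 0 foot down over the heel (blocks lifting), 1.3 at its stop, foot up and back, heel free. Pivot across the stand at stand x -150, z 142 mm. Handle (66 mm) points to -x, 45 deg upward at 0, 30 deg downward at 1.3: press straight down with closed fingertips at stand x -186; its top there goes from z 190 to about 130 mm. Takes about 3 N, stays where left.
- lever_pad (a point): Middle of the upper face of the flat black pad (44 x 18 x 12 mm) on the lever handle, 50 mm from the pivot; moves with the lever.
- tweezers: Loose sprung steel tweezers, 190 mm long, arms 12 mm high, about 0.14 kg. Origin on the underside (z 120 mm on the stand), midway between the two dark wooden grips (34 mm long, 12 high, centred at x 0); x to the tips, y to the fixed arm; z up. Grip the grips' outer faces, closing line along y, 48 mm wide when free. Sprung arm at -y, hinged at the heel (x -105).
- sprung_arm (a joint): Closing angle of the sprung arm, rad: 0 free (tips 46 mm apart), 0.26 shut. Needs about 3 N at the grips at 0, rising to about 9 N shut, so the finger opening sets it: width over the grips in mm is about 48 - 105 x angle, and the pointer (159 mm from the hinge) moves 1.5 mm to +y per mm of squeeze.
- rider (a joint): Where the brass rider (14 x 8 mm; 8 mm along the scale) is set on the cross scale, a thin steel bar along y at tweezers x 45 mm, fixed to the fixed arm and passing over the sprung arm. -0.010 to 0.010 m; rider's middle at tweezers y = value - 5 mm. Stiff, stays as set.
- mark (a point): The rider's middle, brought forward to the pointer's line (tweezers x 53 mm, z 20 mm). The pointer must come to this point.
- pointer (a point): Near the top of the small upright pointer on the sprung arm (3 mm thick), just tipward of the cross scale; at y about -23.5 mm in the tweezers' frame when the arm is free.
- divider_tool: Bystander: steel dividers lying flat, 48 x 159 x 10 mm; leave alone.
- sander: Bystander: cork sanding block, 62 x 105 x 31 mm; leave alone.
- gouge: Bystander: carving chisel lying flat, 281 mm long; leave alone.
- tin: Bystander: round wax tin, 72 mm wide, 41 mm high; leave alone.

How it is judged:
By the outcome, as a careful person would: the job done as asked, in the order asked, and still so for the second after the job is handed in, while the arm keeps its last pose, push and grip.
It also fails if it takes over 38 s, if anything falls off the work surface, if the arm or the gripper's body presses on something with over 40 N, if the wrist force passes 120 N, or if a joint passes its speed limit or range.

## Working session

There is one attempt and no reset: what is moved stays moved. The work goes in short steps, Python scripts to look and compute and a tool call to move; the robot and the scene stay as the last step left them, time stands still between calls to the robot, and variables do not carry over. Pictures are saved under pics/ and viewed, at most 10 in all, crops included, and the job is handed in when it is done.

Besides the shell and the picture viewer there is one more tool, called after ">>>" by a JSON object that holds its "fn" and its "kwargs", one argument or row to a line. move_arm: Moves the arm, as the interface text tells. Its arguments: {"type":"object","properties":{"commands":{"type":"array"},"force":{"type":"number"}},"required":["commands"]}

```bash
mkdir -p pics; python3 - <<'E'
from rig import env
import cv2,numpy as np
np.set_printoptions(precision=4,suppress=True)
s=env.get_state();print({k:s[k] for k in('clock','ee_pos','ee_rot','force','opening')})
for n in('top','side'):
    r=env.read_camera(n);cv2.imwrite(f'pics/{n}0.png',r['img']);print(n,r['K'],r['view'])
r=env.read_camera('wrist');cv2.imwrite('pics/wrist0.png',r['img']);print(r['K'],r['hand_eye'])
E
```

```text
{'clock': 0.0, 'ee_pos': array([268.7955, 563.8518, 403.869 ]), 'ee_rot': array([-0.6927, -3.064 ,  0.003 ]), 'force': array([ 0.061 , -0.0847,  0.0696]), 'opening': 85.34272970240012}
top [[481.5527   0.     274.6348]
 [  0.     481.5527 207.685 ]
 [  0.       0.       1.    ]] [[   0.004    -1.       -0.0015  -51.9456]
 [  -0.9916   -0.0038   -0.1295  438.1707]
 [   0.1295    0.002    -0.9916 1399.1584]
 [   0.        0.        0.        1.    ]]
side [[381.4137   0.     283.9163]
 [  0.     381.4137 203.9362]
 [  0.       0.       1.    ]] [[   0.8396   -0.543     0.0117 -390.9835]
 [  -0.4579   -0.7193   -0.5224  218.1016]
 [   0.2921    0.4332   -0.8526 1004.0641]
 [   0.        0.        0.        1.    ]]
[[322.2698   0.     276.5147]
 [  0.     322.2698 207.8902]
 [  0.       0.       1.    ]] [[ 0.0003 -0.9485 -0.3169 79.6295]
 [ 1.      0.0006 -0.0008 -0.5678]
 [ 0.0009 -0.3169  0.9485 29.6107]
 [ 0.      0.      0.      1.    ]]
```

View pics/top0.png

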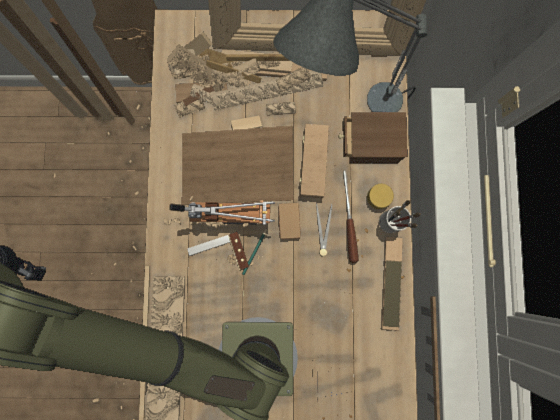

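View pics/side0.png

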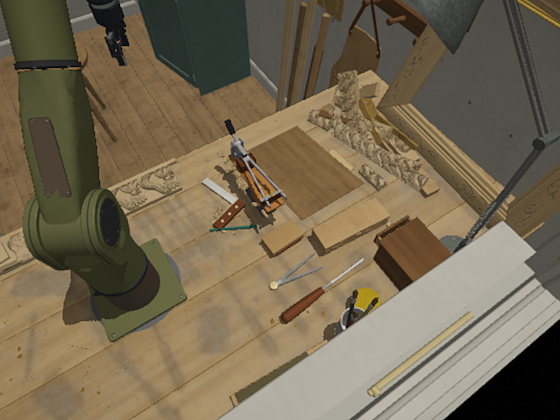

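Top view: the stand is at about (188–272, 203–228) with the lever handle at (177,207), tips towards image right (world -y). The sander is at (288,222), close to the tips. I'll enlarge the stand area.

```bash
cat > h.py <<'E'
import numpy as np,cv2
from rig import env
from scipy.spatial.transform import Rotation as R
np.set_printoptions(precision=3,suppress=True)
def cam(n):
    s=env.get_state(); r=env.read_camera(n)
    if n=='wrist':
        T=np.eye(4);T[:3,:3]=R.from_rotvec(s['ee_rot']).as_matrix();T[:3,3]=s['ee_pos']
        r['c2w']=T@r['hand_eye']
    else: r['c2w']=np.linalg.inv(r['view'])
    return r
def ray(r,u,v):
    d=np.linalg.inv(r['K'])@[u,v,1.]; return r['c2w'][:3,3],r['c2w'][:3,:3]@d
def onz(r,u,v,z):
    o,d=ray(r,u,v); return o+d*(z-o[2])/d[2]
def proj(r,p):
    c=np.linalg.inv(r['c2w'])@np.append(p,1); q=r['K']@c[:3]; return q[:2]/q[2]
def tri(rs,uvs):
    A=np.zeros((3,3));b=np.zeros(3)
    for r,(u,v) in zip(rs,uvs):
        o,d=ray(r,u,v);d/=np.linalg.norm(d);M=np.eye(3)-np.outer(d,d);A+=M;b+=M@o
    return np.linalg.solve(A,b)
E
python3 - <<'E'
from h import *
a=cv2.imread('pics/top0.png')[190:245,160:305]
b=cv2.imread('pics/side0.png')[110:225,215:300]
A=cv2.resize(a,None,fx=5,fy=5,interpolation=2)
B=cv2.resize(b,None,fx=5,fy=5,interpolation=2)
cv2.imwrite('pics/tc.png',A)
r=cam('top')
for uv in((189,211),(270,212),(177,207)):print(onz(r,*uv,120))
E
```

```text
[416.237 186.868 120.   ]
[414.313 -37.61  120.   ]
[427.289 220.471 120.   ]
```

View pics/tc.png

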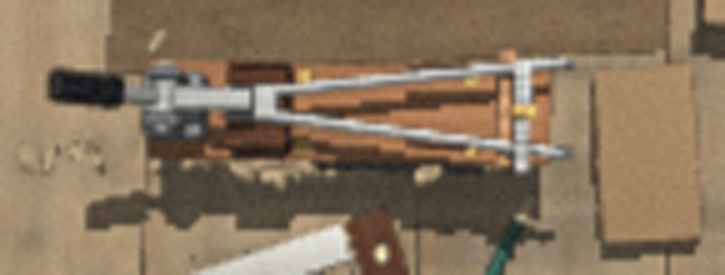

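Enlarged crop: black lever handle at (85,85), pivot at about (175,100), heel at (265,105), tips at (570,65) and (570,152), brass rider at (523,110), sander at (645,155). The stand's x runs close to world -y. I'll move above it for the wrist view.

>>> {"fn": "move_arm", "kwargs": {
  "commands": [
    [[-0.084, -0.092, 0, 0, 0, 0, 1], [-0.084, -0.092, 0, 0, 0, 0, 1], [-0.084, -0.092, 0, 0, 0, 0, 1], [-0.084, -0.092, 0, 0, 0, 0, 1], [-0.084, -0.092, 0, 0, 0, 0, 1], [-0.084, -0.092, 0, 0, 0, 0, 1], [-0.084, -0.092, 0, 0, 0, 0, 1], [-0.084, -0.092, 0, 0, 0, 0, 1], [-0.084, -0.092, 0, 0, 0, 0, 1], [-0.084, -0.092, 0, 0, 0, 0, 1]]
  ]
}}

```text
clock: 1.2
ee_pos: [414.2, 85.6, 404.8]
ee_rot: [0.692, 3.064, 0.001]
force: [1.1, 0.2, -0.0]
opening: 85.4
gripper_force: 0.0
```

>>> {"fn": "move_arm", "kwargs": {
  "commands": [
    [[0, 0, 0, 0, 0, 0.18, -1], [0, 0, 0, 0, 0, 0.18, -1], [0, 0, 0, 0, 0, 0.18, -1], [0, 0, 0, 0, 0, 0.18, -1], [0, 0, 0, 0, 0, 0.18, -1], [0, 0, 0, 0, 0, 0.18, -1], [0, 0, 0, 0, 0, 0.18, -1], [0, 0, 0, 0, 0, 0.18, -1], [0, 0, 0, 0, 0, 0, -1], [0, 0, 0, 0, 0, 0, -1]]
  ]
}}

```text
clock: 2.2
ee_pos: [413.9, 87.6, 404.7]
ee_rot: [2.223, 2.22, 0.0]
force: [0.2, -0.2, -0.1]
opening: 0.1
gripper_force: 0.0
```

```bash
python3 - <<'E'
from h import *
s=env.get_state();print(s['clock'],s['ee_pos'],s['ee_rot'],R.from_rotvec(s['ee_rot']).as_matrix(),s['qpos'],s['opening'])
r=cam('wrist');cv2.imwrite('pics/w1.png',r['img']);np.save('w1.npy',r['c2w'])
E
```

```text
2.2 [413.855  87.59  404.697] [2.223 2.22  0.   ] [[ 0.001  1.     0.   ]
 [ 1.    -0.001 -0.   ]
 [-0.     0.    -1.   ]] [-0.373  0.439  0.082  2.151 -0.066  0.555 -0.245] 0.053680235714472675
```

View pics/w1.png

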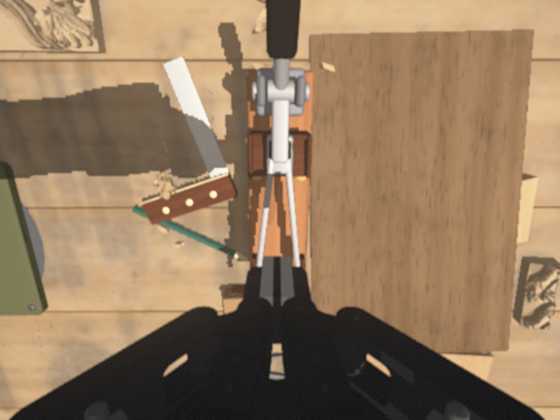

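Wrist view: lever handle at (283,28), pivot at about (281,92), the foot covering the heel at (280,150), beam edges at columns ~247 and 312 with its back end at row ~70. The gripper hides the front part. Next, measure the beam.

```bash
python3 - <<'E'
from h import *
r=cam('wrist');im=cv2.cvtColor(r['img'],cv2.COLOR_BGR2HSV)
m=cv2.inRange(im,(3,110,90),(16,255,255)); m[:, :235]=0; m[:,330:]=0
for v in list(range(72,130,6))+list(range(170,255,8)):
    c=np.where(m[v])[0]
    if len(c)>3:print(v,c.min(),c.max(),onz(r,c.min()-.5,v,90)[:2],onz(r,c.max()+.5,v,90)[:2],(onz(r,c.min()-.5,v,90)+onz(r,c.max()+.5,v,90))[0]/2)
rr=np.where(m[:,250:258].sum(1)>500)[0];print('top row',rr[:3],onz(r,280,rr[0]-.5,90))
rr=np.where(m[:,302:310].sum(1)>500)[0];print('top row R',rr[:3],onz(r,305,rr[0]-.5,90))
k=(im[:,:,2]<60).astype('u1');k[60:]=0;k[:,:255]=0;k[:,310:]=0
v,u=np.nonzero(k);print('handle',u.min(),u.max(),v.max(),onz(r,(u.min()+u.max())/2,v.max(),165))
print('pivot',onz(r,281.,92,150),'heel',onz(r,280,150,130))
t=cam('top');im=cv2.cvtColor(t['img'],cv2.COLOR_BGR2HSV);m=cv2.inRange(im,(5,120,110),(16,255,255));m[:195]=0;m[235:]=0;m[:,:180]=0;m[:,:]*=1;m[:,275:]=0
print('top view now occluded?',m.sum()/255)
E
```

```text
72 247 329 [390.834 189.416] [458.684 189.313] 424.7590378965009
78 247 329 [390.692 184.859] [458.915 184.755] 424.80364675172825
84 247 328 [390.549 180.251] [458.322 180.148] 424.4354921764468
90 248 329 [391.235 175.591] [459.384 175.488] 425.30988411736405
96 247 329 [390.258 170.882] [459.623 170.776] 424.94046099840307
102 247 327 [390.11  166.118] [458.183 166.015] 424.14666168714416
108 247 327 [389.96  161.301] [458.418 161.197] 424.18907314170053
114 247 328 [389.809 156.429] [459.505 156.323] 424.6569503582348
120 247 322 [389.656 151.501] [454.621 151.402] 422.1383000108592
126 247 323 [389.501 146.517] [455.699 146.416] 422.59977452866724
170 248 326 [389.206 108.139] [460.108 108.03 ] 424.6570779070585
178 249 329 [389.89  100.795] [463.173 100.682] 426.53120158434484
186 249 324 [389.672  93.333] [458.99   93.226] 424.33135673061724
194 235 328 [376.578  85.768] [463.015  85.635] 419.7968551569111
202 248 329 [388.3   78.04] [464.325  77.922] 426.31280146756785
210 248 327 [388.064  70.202] [462.853  70.086] 425.4585104158738
218 249 329 [388.767  62.231] [465.126  62.113] 426.9466590406189
226 249 329 [388.531  54.126] [465.537  54.007] 427.0339709073314
234 249 329 [388.291  45.884] [465.954  45.763] 427.12277364016103
242 250 329 [389.014  37.497] [466.379  37.377] 427.6966223636902
250 250 329 [388.775  28.967] [466.811  28.845] 427.7927232441452
top row [70 71 72] [418.215 191.259  90.   ]
top row R [70 71 72] [438.606 191.228  90.   ]
handle 267 298 57 [418.925 191.888 165.   ]
pivot [418.288 172.646 150.   ] heel [417.916 131.797 130.   ]
top view now occluded? 352.0
```

>>> {"fn": "move_arm", "kwargs": {
  "commands": [
    [[0.1, 0.004, 0, 0, 0, 0, -1], [0.1, 0.004, 0, 0, 0, 0, -1], [0.105, 0.004, 0, 0, 0, 0, -1], [0, 0, 0.04, 0, 0, 0, -1], [0, 0, 0.04, 0, 0, 0, -1], [0, 0, 0.03, 0, 0, 0, -1], [0, 0, 0.025, 0, 0, 0, -1], [0, 0, 0.025, 0, 0, 0, -1], [0, 0, 0.025, 0, 0, 0, -1], [0, 0, 0.025, 0, 0, 0, -1]]
  ],
  "force": 30
}}

```text
clock: 3.35
ee_pos: [419.6, 210.0, 320.3]
ee_rot: [-2.226, -2.216, -0.004]
force: [-0.3, 4.8, 6.1]
opening: 0.1
gripper_force: 2.8
```

>>> {"fn": "move_arm", "kwargs": {
  "commands": [
    [[0, 0, 0.012, 0, 0, 0, -1], [0, 0, 0.012, 0, 0, 0, -1], [0, 0, 0.01, 0, 0, 0, -1], [0, 0, 0.008, 0, 0, 0, -1], [0, 0, 0.006, 0, 0, 0, -1], [0, 0, 0.004, 0, 0, 0, -1], [0, 0, 0, 0, 0, 0, -1], [0, 0, 0, 0, 0, 0, -1], [0, 0, 0, 0, 0, 0, -1], [0, 0, 0, 0, 0, 0, -1]]
  ]
}}

```text
clock: 4.35
ee_pos: [419.4, 208.7, 304.7]
ee_rot: [2.228, 2.213, 0.007]
force: [-7.3, -2.0, 60.6]
opening: 0.4
gripper_force: 29.9
```

```bash
python3 - <<'E'
from h import *
a=cam('side')['img'];b=cam('top')['img']
A=cv2.resize(a[100:225,200:310],None,fx=3,fy=3,interpolation=2);B=cv2.resize(b[180:245,160:290],None,fx=3,fy=3,interpolation=2)
o=np.zeros((375,730,3),'u1');o[:375,:330]=A;o[:195,335:725]=B;cv2.imwrite('pics/p1.png',o)
E
```

```text
(no output)
```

View pics/p1.png

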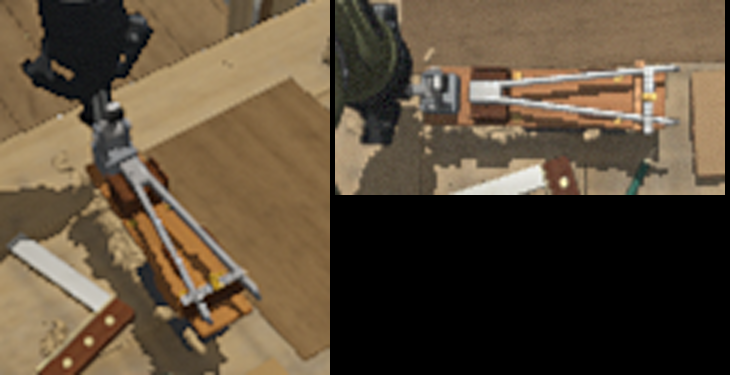

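The press reached a hard stop (60 N, fingertips at z 132 mm), and the top view shows the lever's foot up with the heel bare at (485,92). I'll lift straight up, go over the grips and turn the wrist so its camera faces the tips' side.

>>> {"fn": "move_arm", "kwargs": {
  "commands": [
    [[0, 0, -0.05, 0, 0, 0, -1], [0, 0, -0.1, 0, 0, 0, -1], [0, 0, -0.11, 0, 0, 0, -1], [-0.115, 0, 0, 0, 0, 0, -1], [-0.115, 0, 0, 0, 0, 0, -1], [-0.115, 0, 0, 0, 0, 0, -1], [-0.115, 0, 0, 0, 0, 0, -1], [0, 0, 0, 0, 0, 0.19, -1], [0, 0, 0, 0, 0, 0.19, -1], [0, 0, 0, 0, 0, 0.19, -1]]
  ]
}}

```text
clock: 5.45
ee_pos: [417.4, 24.0, 403.4]
ee_rot: [-2.67, -1.654, 0.004]
force: [-0.4, 0.5, -0.2]
opening: 0.0
gripper_force: 0.0
```

>>> {"fn": "move_arm", "kwargs": {
  "commands": [
    [[0, 0, 0, 0, 0, 0.19, -1], [0, 0, 0, 0, 0, 0.19, -1], [0, 0, 0, 0, 0, 0.19, -1], [0, 0, 0, 0, 0, 0.19, -1], [0, 0, 0, 0, 0, 0.19, -1], [0, 0, 0, 0, 0, 0.19, -1], [0, 0, 0, 0, 0, 0.19, -1], [0, 0, 0, 0, 0, 0.19, -1], [0, 0, 0, 0, 0, 0.19, -1], [0, 0, 0, 0, 0, 0.19, -1]]
  ]
}}

```text
clock: 6.45
ee_pos: [417.3, 25.0, 403.5]
ee_rot: [3.084, -0.595, -0.004]
force: [-0.5, -0.7, -0.6]
opening: -0.1
gripper_force: 0.0
```

>>> {"fn": "move_arm", "kwargs": {
  "commands": [
    [[0, 0, 0, 0, 0, 0.19, -1], [0, 0, 0, 0, 0, 0.19, -1], [0, 0, 0, 0, 0, 0.19, -1], [0, 0, 0, 0, 0, 0.19, -1], [0, 0, 0, 0, 0, 0.19, -1], [0, 0, 0, 0, 0, 0.19, -1], [0, 0, 0, 0, 0, 0.19, -1], [0, 0, 0, 0, 0, 0.19, -1], [0, 0, 0, 0, 0, 0, -1], [0, 0, 0, 0, 0, 0, -1]]
  ]
}}

```text
clock: 7.45
ee_pos: [417.8, 25.3, 403.5]
ee_rot: [2.227, -2.214, -0.001]
force: [0.6, 0.2, -0.3]
opening: -0.0
gripper_force: 0.0
```

```bash
python3 - <<'E'
from h import *
s=env.get_state();print(s['clock'],s['ee_pos'],R.from_rotvec(s['ee_rot']).as_matrix(),s['qpos'],s['opening'],s['force'])
r=cam('wrist');cv2.imwrite('pics/w2.png',r['img']);np.savez('w2.npz',c2w=r['c2w'],K=r['K'])
E
```

```text
7.45 [417.824  25.324 403.539] [[ 0.006 -1.    -0.002]
 [-1.    -0.006 -0.   ]
 [ 0.     0.002 -1.   ]] [-0.781  0.659  1.051  2.187 -0.845  0.789 -2.302] -0.02411825874224069 [ 0.635  0.244 -0.296]
```

View pics/w2.png

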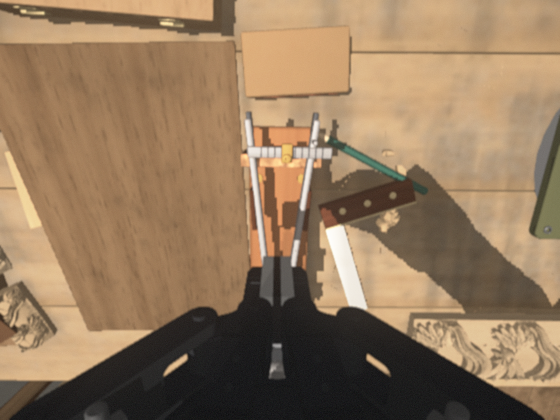

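The half turn succeeded. The view shows the tips at (250,115) and (316,115), the cross scale along row 153 and the brass rider at about (287,153). Next, a zoom.

```bash
python3 - <<'E'
import cv2
a=cv2.imread('pics/w2.png')[105:270,230:345]
cv2.imwrite('pics/w2c.png',cv2.resize(a,None,fx=3.6,fy=3.6,interpolation=cv2.INTER_CUBIC))
E
```

```text
(no output)
```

View pics/w2c.png

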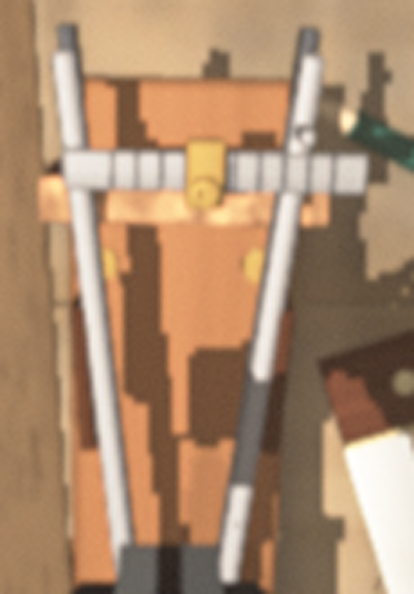

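Zoomed: brass rider centred at crop column 206 (image 287.2, 150), pointer at crop (303,130) → image (314.2,141). The dark grips span crop rows 300–445, at columns 75–95 and about 270–292.

```bash
python3 - <<'E'
from h import *
im=cv2.imread('pics/w2.png');d=np.load('w2.npz');r={'c2w':d['c2w'],'K':d['K']}
h=cv2.cvtColor(im,cv2.COLOR_BGR2HSV)
m=cv2.inRange(h,(18,110,120),(32,255,255))
n,l,st,c=cv2.connectedComponentsWithStats(m)
for i in range(1,n):
    if st[i,4]>6 and 230<c[i,0]<345 and 100<c[i,1]<270:print('brass',st[i],c[i])
f=lambda u,v,z:onz(r,230+(u)/3.6-.4,105+(v)/3.6-.4,z)[:2]
print('pointer z140',f(303,130,140),'rider',f(206,170,142))
print('scale ends',f(65,170,137),f(366,173,137))
print('gripL outer top/bot',f(75,300,126),f(78,445,126),'R',f(294,300,126),f(280,445,126))
print('tips L,R',f(65,28,132),f(310,30,132),'front edge beam',f(200,78,90),'rest',f(40,200,120),f(328,200,120))
# red-brown grip mask
m=cv2.inRange(h,(0,60,20),(12,255,110))
for v in range(185,232,3):
    x=np.where(m[v,240:330])[0]+240;print(v,x.tolist())
E
```

```text
brass [282 145  10  18 165] [286.382 152.964]
brass [259 175   3   7  18] [259.944 177.833]
brass [298 175   5   8  30] [299.967 178.133]
pointer z140 [392.352 -30.412] rider [411.575 -22.683]
scale ends [440.087 -21.776] [378.805 -21.511]
gripL outer top/bot [439.475   8.434] [439.461  42.863] R [391.149   8.172] [392.999  42.621]
tips L,R [439.888 -49.326] [390.855 -49.226] front edge beam [411.566 -36.719] rest [447.203 -12.629] [383.889 -12.982]
185 [310]
188 [251, 310]
191 [309, 310, 311]
194 [311]
197 [310]
200 [310]
203 [309, 310, 325, 326, 327, 329]
206 [297, 298, 309, 319, 320, 321, 322, 323, 324, 325, 326, 327, 328, 329]
209 [297, 306, 307, 308, 320, 321, 326, 327, 328, 329]
212 [266, 297, 305, 306, 307]
215 [292, 296, 304, 306, 307, 308]
218 [296, 304, 305, 306, 307]
221 [255, 295, 296, 304, 305, 306, 307, 308]
224 [255, 285, 295, 303, 304, 305, 306, 307, 308]
227 [255, 256, 303, 304, 305, 306, 307]
230 [302, 303, 304, 305, 306, 307]
```

>>> {"fn": "move_arm", "kwargs": {
  "commands": [
    [[0.003, 0.005, 0, 0, 0, 0.022, 1], [0, 0, 0, 0, 0, 0, 1], [0, 0, 0, 0, 0, 0, 1], [0, 0, 0, 0, 0, 0, 1], [0, 0, 0.09, 0, 0, 0, 1], [0, 0, 0.09, 0, 0, 0, 1], [0, 0, 0.07, 0, 0, 0, 1], [0, 0, 0.04, 0, 0, 0, 1], [0, 0, 0.023, 0, 0, 0, 1], [0, 0, 0, 0, 0, 0, 1]]
  ]
}}

```text
clock: 8.5
ee_pos: [416.4, 23.8, 279.6]
ee_rot: [2.204, -2.238, -0.003]
force: [1.5, -0.4, 0.2]
opening: 85.4
gripper_force: 0.0
```

```bash
python3 - <<'E'
from h import *
s=env.get_state();print(s['clock'],s['ee_pos'],R.from_rotvec(s['ee_rot']).as_matrix(),s['opening'],s['force'])
r=cam('wrist');cv2.imwrite('pics/w3.png',r['img']);np.savez('w3.npz',c2w=r['c2w'],K=r['K'])
E
```

```text
8.5 [416.423  23.787 279.641] [[-0.015 -1.    -0.002]
 [-1.     0.015  0.001]
 [-0.001  0.002 -1.   ]] 85.39035406790097 [ 1.54  -0.447  0.185]
```

View pics/w3.png

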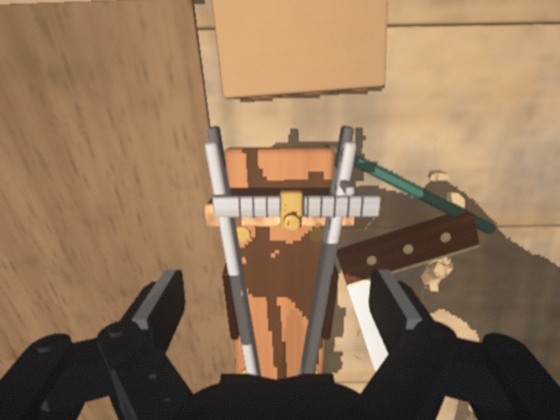

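The open fingers straddle the grips (inner faces at columns 185 and 370; grips at 225–338). The rider is at (291,205) and the pointer at (347,190). Next: close to about 38 mm.

>>> {"fn": "move_arm", "kwargs": {
  "commands": [
    [[0, 0, 0, 0, 0, 0, 0.3], [0, 0, 0, 0, 0, 0, 0.2], [0, 0, 0, 0, 0, 0, 0.12], [0, 0, 0, 0, 0, 0, 0.08], [0, 0, 0, 0, 0, 0, 0.04], [0, 0, 0, 0, 0, 0, 0], [0, 0, 0, 0, 0, 0, -0.05], [0, 0, 0, 0, 0, 0, -0.1], [0, 0, 0, 0, 0, 0, -0.12], [0, 0, 0, 0, 0, 0, -0.12]]
  ],
  "force": 30
}}

```text
clock: 9.55
ee_pos: [417.0, 23.9, 281.2]
ee_rot: [-2.204, 2.237, -0.004]
force: [0.6, -1.3, 9.7]
opening: 37.7
gripper_force: 7.9
```

>>> {"fn": "move_arm", "kwargs": {
  "commands": [
    [[0, 0, 0, 0, 0, 0, -0.12], [0, 0, 0, 0, 0, 0, -0.12], [0, 0, 0, 0, 0, 0, -0.12], [0, 0, -0.005, 0, 0, 0, -0.12], [0, 0, -0.01, 0, 0, 0, -0.12], [0, 0, -0.015, 0, 0, 0, -0.12], [0, 0, -0.02, 0, 0, 0, -0.12], [0, 0, -0.01, 0, 0, 0, -0.12], [0, 0, 0, 0, 0, 0, -0.12], [0, 0, 0, 0, 0, 0, -0.12]]
  ]
}}

```text
clock: 10.55
ee_pos: [416.4, 24.3, 304.3]
ee_rot: [2.206, -2.237, -0.0]
force: [-0.1, 0.3, -1.5]
opening: 37.4
gripper_force: 4.8
```

```bash
python3 - <<'E'
from h import *
s=env.get_state();print(s['clock'],s['ee_pos'],s['opening'],s['gripper_force'],s['force'])
r=cam('wrist');S=cam('side')['img'];T=cam('top')['img']
o=np.zeros((420,800,3),'u1');w=r['img'];cv2.imwrite('pics/w4.png',w);o[:,:420]=w[:,70:490]
o[:375,430:760]=cv2.resize(S[100:225,200:310],None,fx=3,fy=3,interpolation=2)
cv2.imwrite('pics/w4c.png',o)
E
```

```text
10.55 [416.436  24.266 304.303] 37.39287310838586 4.76508155465126 [-0.066  0.283 -1.476]
```

View pics/w4c.png

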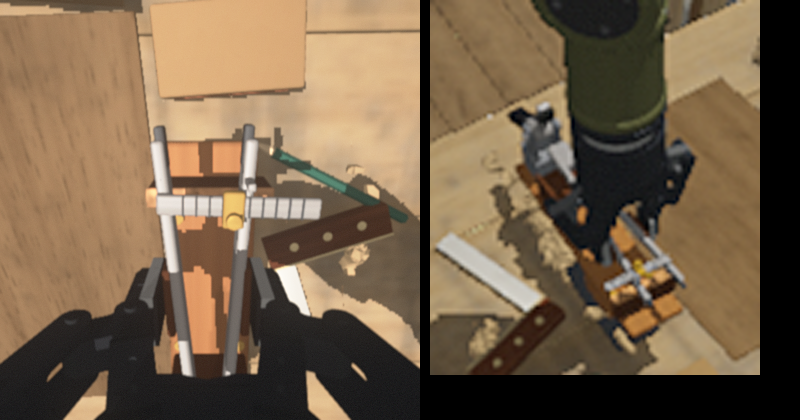

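The tweezers are held clear of the rests (about 1.5 N of weight on the wrist). The rider is at (303,208) in full-image coordinates and the pointer at about (320,190), still on the sprung side. Next: lift the rest of the way, slowly.

>>> {"fn": "move_arm", "kwargs": {
  "commands": [
    [[0, 0, -0.01, 0, 0, 0, -0.13], [0, 0, -0.025, 0, 0, 0, -0.14], [0, 0, -0.03, 0, 0, 0, -0.14], [0, 0, -0.03, 0, 0, 0, -0.14], [0, 0, -0.03, 0, 0, 0, -0.14], [0, 0, -0.03, 0, 0, 0, -0.14], [0, 0, -0.025, 0, 0, 0, -0.14], [0, 0, -0.01, 0, 0, 0, -0.14], [0, 0, 0, 0, 0, 0, -0.14], [0, 0, 0, 0, 0, 0, -0.14]]
  ]
}}

```text
clock: 11.7
ee_pos: [416.3, 24.2, 380.1]
ee_rot: [2.205, -2.237, -0.001]
force: [-0.2, -0.2, -2.5]
opening: 36.6
gripper_force: 5.0
```

```bash
python3 - <<'E'
from h import *
s=env.get_state();print(s['clock'],s['ee_pos'],s['opening'],s['gripper_force'],s['force'])
w=cam('wrist')['img'];cv2.imwrite('pics/w5.png',w)
T=cam('side')['img'];cv2.imwrite('pics/s5.png',T);cv2.imwrite('pics/t5.png',cam('top')['img'])
c=lambda i:cv2.resize(i[110:250,200:400],None,fx=4,fy=4,interpolation=2)
o=np.vstack([c(w)]);cv2.imwrite('pics/w5c.png',o)
for n in('w3','w4','w5'):
    h=cv2.cvtColor(cv2.imread(f'pics/{n}.png'),cv2.COLOR_BGR2HSV)
    m=cv2.inRange(h,(18,110,120),(32,255,255));k,l,st,ce=cv2.connectedComponentsWithStats(m)
    for i in range(1,k):
        if st[i,4]>100 and 200<ce[i,0]<400 and 150<ce[i,1]<250:print(n,st[i],ce[i])
E
```

```text
11.7 [416.316  24.209 380.051] 36.57456611973837 5.01166932284832 [-0.182 -0.2   -2.488]
w3 [280 191  22  39 732] [290.664 209.048]
w3 [237 227  13  15 141] [242.589 233.809]
w4 [293 191  22  39 732] [303.172 209.597]
w5 [294 182  23  48 746] [304.241 208.18 ]
```

View pics/w5c.png

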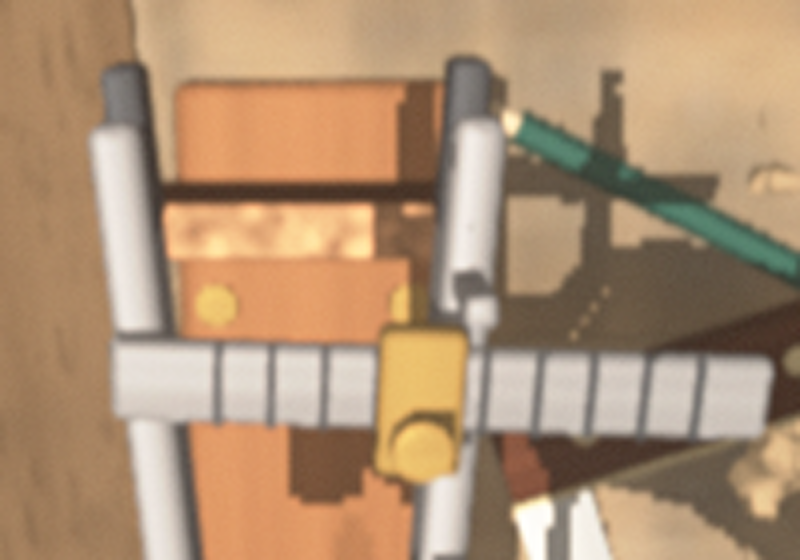

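The pointer stands at crop (482,325) and the rider's middle at crop column 423, so about 5 mm (3.4 mm of squeeze) remains. Rider size and row are unchanged since it was on the stand, so the tweezers are level.

>>> {"fn": "move_arm", "kwargs": {
  "commands": [
    [[0, 0, 0, 0, 0, 0, -0.15], [0, 0, 0, 0, 0, 0, -0.16], [0, 0, 0, 0, 0, 0, -0.17], [0, 0, 0, 0, 0, 0, -0.18], [0, 0, 0, 0, 0, 0, -0.19], [0, 0, 0, 0, 0, 0, -0.2], [0, 0, 0, 0, 0, 0, -0.21], [0, 0, 0, 0, 0, 0, -0.21], [0, 0, 0, 0, 0, 0, -0.21], [0, 0, 0, 0, 0, 0, -0.21]]
  ]
}}

```text
clock: 12.85
ee_pos: [416.5, 24.1, 380.3]
ee_rot: [2.205, -2.237, -0.0]
force: [-0.2, -0.9, -1.4]
opening: 34.1
gripper_force: 5.7
```

```bash
python3 - <<'E'
from h import *
s=env.get_state();print(s['clock'],s['ee_pos'],s['opening'],s['gripper_force'],s['force'])
w=cam('wrist')['img'];cv2.imwrite('pics/w6.png',w)
S=cam('side')['img'];cv2.imwrite('pics/s6.png',S)
o=np.zeros((480,800,3),'u1');o[:,:480]=cv2.resize(w[160:240,260:340],None,fx=6,fy=6,interpolation=2)
o[:,490:]=cv2.resize(S[90:210,215:293],None,fx=4,fy=4,interpolation=2)[:, :310]
cv2.imwrite('pics/w6c.png',o)
for n in('w3','w4','w5','w6'):  # rider top face columns in rows 195-210
    h=cv2.cvtColor(cv2.imread(f'pics/{n}.png'),cv2.COLOR_BGR2HSV);m=cv2.inRange(h,(18,110,120),(32,255,255))
    k,l,st,ce=cv2.connectedComponentsWithStats(m)
    print(n,[(st[i].tolist(),ce[i]) for i in range(1,k) if st[i,4]>60 and 200<ce[i,0]<400 and 150<ce[i,1]<250])
E
```

```text
12.85 [416.491  24.133 380.31 ] 34.088730928056464 5.7100579887628555 [-0.197 -0.881 -1.413]
w3 [([280, 191, 22, 39, 732], array([290.664, 209.048])), ([237, 227, 13, 15, 141], array([242.589, 233.809])), ([310, 227, 12, 14, 94], array([315.968, 233.596]))]
w4 [([293, 191, 22, 39, 732], array([303.172, 209.597]))]
w5 [([249, 182, 10, 9, 75], array([253.653, 185.947])), ([294, 182, 23, 48, 746], array([304.241, 208.18 ]))]
w6 [([250, 182, 10, 9, 71], array([254.028, 185.944])), ([299, 192, 24, 39, 716], array([309.933, 210.402]))]
```

View pics/w6c.png

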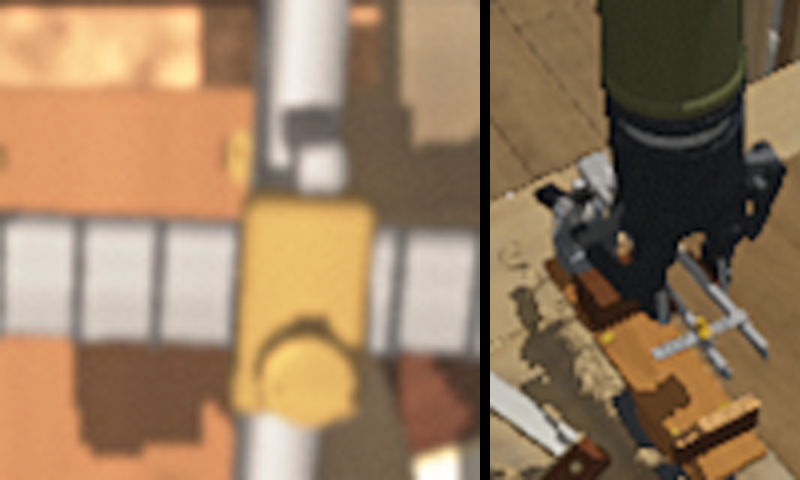

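The pointer's top face is at crop (322,168) and the rider's centre line, extended to that row, is at about column 310.5, so about 0.7 mm remains (0.4 mm of squeeze). That was also my last picture: I've viewed 11, one over the limit of 10, so I finish with numbers only.

>>> {"fn": "move_arm", "kwargs": {
  "commands": [
    [[0, 0, 0, 0, 0, 0, -0.215], [0, 0, 0, 0, 0, 0, -0.22], [0, 0, 0, 0, 0, 0, -0.22], [0, 0, 0, 0, 0, 0, -0.22], [0, 0, 0, 0, 0, 0, -0.22], [0, 0, 0, 0, 0, 0, -0.22], [0, 0, 0, 0, 0, 0, -0.22], [0, 0, 0, 0, 0, 0, -0.22], [0, 0, 0, 0, 0, 0, -0.22], [0, 0, 0, 0, 0, 0, -0.22]]
  ]
}}

```text
clock: 13.95
ee_pos: [416.5, 24.1, 380.3]
ee_rot: [2.205, -2.237, -0.0]
force: [-0.6, -0.9, -2.0]
opening: 33.2
gripper_force: 5.8
```

```bash
cat > meas.py <<'E'
from h import *
def meas(w):
    h=cv2.cvtColor(w,cv2.COLOR_BGR2HSV);m=cv2.inRange(h,(16,110,110),(34,255,255)).astype(bool)
    L=[]
    for v in range(195,213):
        x=np.where(m[v,285:335])[0]+285
        if len(x)>15:L.append((v,(x.min()+x.max())/2,len(x)))
    L=np.array(L);p=np.polyfit(L[:,0],L[:,1],1)
    print('rider centre at row 188: %.2f slope %.3f width %.1f'%(np.polyval(p,188),p[0],L[:,2].mean()))
    for v in range(184,192): print(v,h[v,302:324,2].tolist())
E
python3 - <<'E'
from meas import *
s=env.get_state();print(s['clock'],s['ee_pos'],s['opening'],s['gripper_force'],s['qvel'].round(4))
w=cam('wrist')['img'];cv2.imwrite('pics/w7.png',w)
print('before');meas(cv2.imread('pics/w6.png'));print('now');meas(w)
E
```

```text
13.95 [416.472  24.133 380.299] 33.23071329379603 5.808391571044922 [-0.    -0.001  0.001 -0.    -0.    -0.     0.   ]
before
rider centre at row 188: 311.42 slope -0.072 width 21.5
184 [155, 115, 141, 192, 213, 179, 135, 126, 148, 162, 169, 171, 171, 166, 146, 117, 106, 106, 107, 108, 106, 106]
185 [148, 116, 144, 197, 224, 203, 152, 147, 181, 204, 213, 214, 209, 197, 172, 132, 110, 105, 107, 106, 108, 108]
186 [145, 110, 138, 192, 220, 209, 162, 157, 202, 230, 234, 231, 226, 210, 181, 142, 110, 108, 107, 106, 109, 108]
187 [137, 105, 124, 161, 183, 178, 147, 159, 212, 235, 237, 232, 227, 214, 188, 145, 117, 107, 107, 108, 110, 109]
188 [135, 101, 105, 121, 132, 133, 127, 158, 212, 232, 235, 231, 226, 215, 186, 146, 117, 108, 106, 110, 108, 105]
189 [132, 103, 100, 106, 108, 114, 114, 150, 202, 227, 228, 227, 224, 211, 183, 146, 117, 106, 110, 108, 108, 110]
190 [128, 104, 103, 107, 111, 110, 113, 142, 189, 209, 211, 208, 204, 196, 174, 137, 111, 107, 111, 110, 112, 110]
191 [126, 112, 112, 114, 115, 113, 113, 130, 165, 179, 175, 172, 175, 167, 148, 119, 110, 104, 109, 110, 108, 110
[... 281 characters left out ...]
 107, 107]
186 [117, 133, 185, 219, 206, 159, 157, 202, 231, 234, 231, 225, 209, 183, 143, 113, 105, 108, 109, 106, 106, 106]
187 [118, 122, 156, 179, 178, 144, 157, 210, 236, 237, 233, 227, 216, 186, 145, 116, 106, 107, 106, 110, 108, 109]
188 [119, 110, 120, 133, 131, 121, 151, 208, 234, 234, 231, 227, 214, 190, 148, 116, 107, 107, 109, 110, 109, 109]
189 [120, 107, 107, 109, 113, 114, 145, 202, 228, 229, 226, 224, 212, 186, 144, 116, 103, 108, 110, 110, 109, 109]
190 [118, 109, 105, 113, 111, 111, 138, 187, 213, 215, 209, 204, 196, 173, 137, 111, 108, 109, 110, 109, 110, 110]
191 [122, 115, 114, 114, 114, 113, 131, 163, 185, 189, 177, 168, 163, 146, 120, 109, 107, 108, 110, 108, 109, 110]
```

```bash
python3 - <<'E'
from h import *
w=cam('wrist')['img']
def edges(p,lo,hi,up):
    pass
for n,im in(('w6',cv2.imread('pics/w6.png')),('w7',cv2.imread('pics/w7.png')),('now',w)):
    S=cv2.cvtColor(im,cv2.COLOR_BGR2HSV)[:,:,1].astype(float);V=im[:,:,1].astype(float)
    c=[]
    for v in range(199,211):   # rider against the steel scale
        p=S[v];x=np.arange(292,332);a=p[292:332];t=(np.median(p[305:316])+np.median(p[326:332]))/2
        i=np.where(a>t)[0];l,r=i[0],i[-1]
        L=x[l]-(a[l]-t)/(a[l]-a[l-1]) ;Rr=x[r]+(a[r]-t)/(a[r]-a[r+1]);c.append((v,(L+Rr)/2,Rr-L))
    c=np.array(c);p=np.polyfit(c[:,0],c[:,1],1)
    P=[]
    for v in(187,188,189):
        a=V[v,304:324];x=np.arange(304,324);k=np.argmax(a);t=(a.max()+105)/2
        l=k
        while a[l]>t:l-=1
        r=k
        while a[r]>t:r+=1
        P.append(((x[l]+(t-a[l])/(a[l+1]-a[l]))+(x[r]-(t-a[r])/(a[r-1]-a[r])))/2)
    rc=np.median(c[:,1]-(-.07)*(c[:,0]-188))
    print(n,'slope',p[0],'width',np.median(c[:,2]),'rider@188',np.polyval(p,188),rc,'pointer',np.mean(P),'offset mm',(np.mean(P)-rc)/2.84)
s=env.get_state();print(s['clock'],s['opening'],s['ee_pos'])
E
```

```text
w6 slope -0.07884048075985896 width 22.09417482644929 rider@188 311.5303808861547 311.39087436104387 pointer 312.8130566329096 offset mm 0.5007684055865219
w7 slope -0.09477833850900844 width 22.124464033494746 rider@188 312.52442449913787 312.07074291263115 pointer 311.85902167285036 offset mm -0.07454973231717824
now slope -0.09391566433201486 width 22.172916608051025 rider@188 312.5106788448075 312.07395701999883 pointer 311.83968879652843 offset mm -0.08248881108112477
14.05 33.54756296773618 [416.478  24.133 380.289]
```

The pointer is within about 0.1–0.2 mm of the rider's middle and steady, about 100 mm up, so I'm handing in.

```bash
python3 -c "
from rig import env
print(env.job_done())"
```

```text
the job is handed in; nothing more can be done
None
```

I handed the job in at 14 s: the lever was pressed to its stop and left down, and the tweezers are held level about 100 mm above the stand with the pointer within about 0.2 mm of the rider's middle; pressing the lever peaked at about 60 N on the fingertips, and I viewed 11 pictures, one over the limit of 10.

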